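Divide and tag a parts bin

TASK

Take the orange divider from its wooden stand and slide it fully down into the empty pair of grooves in the blue parts bin; then hang the yellow tag astride the steel rail on the front of the bin, clear of the rail's end brackets. Lower both into place rather than dropping them, and leave the rollers, carton and can where they stand.

Things in the scene. Friction and masses are not known exactly. Their poses are not given: they have to be found in the camera images.
- bin: blue open parts bin, fixed, 130 (x) x 244 (y) x 70 mm high, walls and floor 5 mm, low brass, steel and black rings (up to 27 mm high) inside. Origin: centre of its underside, on the table; z up; its front faces -x, where the rail is. Two pairs of white grooves stand on the x walls at y = +42 and -42 mm; which is free varies
- rail_top (a point): point on the middle of the rail's flat top. The rail is a flat steel bar 18 mm wide and 8 mm thick, 236 mm long along the bin's y, 35 mm in front of the bin's front face, its top 90 mm above the table; a thin bracket carries it from the bin at y = +112 and -112 mm. Axes as the bin's
- free_slot: the empty pair of white vertical grooves in the bin. Origin: midway between the two grooves, on the bin's inner floor (5 mm above the table); x runs from one groove to the other, y across the groove. Groove 8.6 mm wide in y up to 54 mm above the floor, then flaring to about 17 mm wide at 65 mm (the bin's rim); the walls at the ends are 120 mm apart in x, each groove 10 mm deep
- filled_slot: the other pair of grooves, with a fixed grey divider of the same shape as the orange one already in it. Origin and axes as free_slot
- stand: wooden stand, fixed, 130 (x) x 60 (y) x 30 mm high, with a slot 9 mm wide in y along its x, slot floor 8 mm above the table. Origin: centre of its underside
- divider: orange plastic divider, loose, standing in the stand: panel 114 (x) x 6 (y) x 67 mm high, with a grip tab 40 (x) x 10 (y) x 26 mm high on the middle of its top edge (top of tab 93 mm above the origin). Origin: middle of its lower edge; z up. Symmetric about z by a half turn. About 70 g
- tag: yellow saddle tag, loose, standing on its two legs, an upside-down U: legs 4 (x) x 50 (y) x 50 mm high, 28 mm gap between them in x, bridge 36 x 50 x 5 mm on them (underside 50 mm above origin), grip tab 10 (x) x 36 (y) x 34 mm high on that (top 89 mm above origin). Origin: centre of the legs' underside. Hung, its y lies along the rail. About 50 g
- brass_roller: grooved brass roller, 68 mm diameter, 70 mm high, loose bystander; origin: centre of its underside
- steel_roller: grooved steel roller, 60 mm diameter, 55 mm high, loose bystander; origin: centre of its underside
- carton: small brown cardboard carton, 70 x 52 x 50 mm high, loose bystander; origin: centre of its underside
- red_can: red can, 60 mm diameter, 115 mm high, loose bystander; origin: centre of its underside
There are look-alikes about, which are no part of the job. Several things have the shape of the divider; the one meant has the colours described above. Several things have the shape of the tag; the one meant has the colours described above.

How it is judged:
By the outcome, as a careful person would: the job done as asked, in the order asked, and still so for the second after the job is handed in, with the robot touching nothing.
It also fails if it takes over 67 s, if anything falls off the work surface, if the arm or the gripper's body presses on something with over 40 N, if the wrist force passes 120 N, or if a joint passes its speed limit or range.

ROBOT

A 6-joint arm with a two-finger parallel gripper is mounted at the origin on the work surface. World frame = base frame: x ahead of the robot, y to its left, z up, the work surface at z = 0. Lengths are in mm, angles in rad, forces in N, time in s.
With the tool pointing down it reaches from about 350 to 875 mm from the base axis. Payload 4.2 kg.
Tool frame: the origin (TCP) lies at the very end of the fingers, on their centre line; the grasp point (between the pads) lies 19 mm behind it; z points along the fingers, y is the line along which they close (so a half turn about z gives the same grasp; the last joint's range is limited). The gripper opens to 85 mm and grips with 20 to 120 N. Pads are 22 mm wide; open, the fingers measure 114 mm over their backs; the gripper's body (76 mm by 85 mm) begins 54 mm behind the grasp point. The pads swing forward as they close: fully open they stand 13 mm farther back than shut.
Start: joints at [1.432, 0.385, 0.008, 0, -1.194, -0.259], TCP at [242.086, 576.189, 231.312] pointing down, gripper open.
Joint ranges: [-3.14, 3.14], [-1.21, 2.06], [-1.07, 1.41], [-3.16, 2.05], [-2.99, -0.16], [-3.1, 3.1]. Speed limits (rad/s): [2.79, 2.79, 3.14, 3.14, 3.14, 3.14].

INTERFACE

Orientations are given as a unit quaternion [x, y, z, w].
In Python, from bench import read_state, get_image, get_calibration, job_done gives the robot as it stands.
- The arm moves only by the shell command python3 -m creep 'ROWS'. ROWS is a JSON object of lists of equal length, an entry for each row: "translation": the shift along the world's x, y, z in cm, a list of three; "delta_rot": the turn, a rotation vector about the world's x, y, z in degrees, a list of three; "hand": the finger opening in cm, from 0 to 8.54. A call has 1 to 8 rows; each row is the pose to reach, as a shift and turn from the pose commanded when the call began; what a row does not reach only later rows make up. A row lasts 1/8 s, in which the tool goes at most 62.5 mm and 10.7 degrees, less where a joint would pass 70% of its speed; a pose out of reach is approached as far as the arm can. A call with a gripper value outside its range is refused whole. The fingers move at their own pace and stop on an object; the grip force is fixed at half the most. Time passes only in rows, so rows that repeat a pose let the fingers close. It gives the time, the measured TCP pose, the force, the opening and the grip force at its end, in the units of the state.
- read_state(): the state, without advancing time (a new reading comes with each control period).
- get_image(name): name is "scene" or "top" or "wrist"; returns (picture, depth): 420x560x3 uint8, red, green, blue; 420x560 float32, mm along the optical axis (not along the pixel's ray), 0 where there is no reading.
- get_calibration(name): a dict with "intrinsics" (3x3 intrinsics, pixels), "xyz" and "attitude" of the camera in the world. Camera axes: x right, y down, z forward; pixel columns grow to the right and rows downward; lengths in mm; the calibration is good to about 2 mm. A picture is of the moment at which its call begins: read the wrist's pose just before it. get_calibration takes no time and is no camera call; for the wrist camera it gives the pose at the moment of the call.
- job_done(): hands the job in; it is judged then, once.
The state is a dict: "clock": time; "joints": joint angles; "joint_vel": joint speeds; "joint_efforts": joint torques, N m; "position": TCP position; "ee_rot": TCP orientation; "contact_force": force on the tool from outside, world axes, zero at the start; "wrist_torque": the same for the moment, N m; "gripper_width": finger opening in mm; "grasp_force": force on a finger pad.
Only numpy, scipy, OpenCV 4.12 (cv2) and the standard library are available. Lean on these libraries where they do the work, as an engineer would, in place of code of your own. Each camera call takes 0.05 s, during which the arm holds its last target. There are 200 camera calls.

## Working session

There is one attempt and no reset: what is moved stays moved. The work goes in short steps, Python scripts to look and compute and a shell command to move; the robot and the scene stay as the last step left them, time stands still between calls to the robot, and variables do not carry over. Pictures are saved under pics/ and viewed, at most 10 in all, crops included, and the job is handed in when it is done.

```bash
ls; mkdir -p pics; cat > h.py <<'E'
import numpy as np,cv2
from bench import *
from scipy.spatial.transform import Rotation as R
def cam(n):
    c=get_calibration(n);K=np.array(c["intrinsics"]);a=np.array(c["attitude"])
    M=R.from_quat(a).as_matrix() if a.size==4 else a.reshape(3,3)
    return K,np.array(c["xyz"]),M
def grab(n):
    C=cam(n);im,d=get_image(n);return im,d,C
def cloud(d,C):
    K,t,M=C;v,u=np.indices(d.shape)
    P=np.stack([(u-K[0,2])/K[0,0]*d,(v-K[1,2])/K[1,1]*d,d],-1)
    return P@M.T+t
def plane(uv,z,C):
    K,t,M=C;uv=np.atleast_2d(uv).astype(float)
    r=np.c_[uv,np.ones(len(uv))]@np.linalg.inv(K).T@M.T
    return t+r*((z-t[2])/r[:,2])[:,None]
def proj(P,C):
    K,t,M=C;q=(np.atleast_2d(P)-t)@M@K.T;return q[:,:2]/q[:,2:]
def save(n,im,s=1):
    cv2.imwrite("pics/"+n,cv2.resize(im[:,:,::-1],None,fx=s,fy=s,interpolation=cv2.INTER_CUBIC))
E
python3 - <<'E'
from h import *
print(get_calibration("top"));print(get_calibration("scene"));s=read_state();print(s)
for n in("scene","top"):
    im,d,C=grab(n);save(n+"1.png",im);np.savez(n+"1.npz",im=im,d=d)
E
```

```text
pics
{'intrinsics': array([[391.57782827,   0.        , 282.19214993],
       [  0.        , 391.57782827, 210.0438832 ],
       [  0.        ,   0.        ,   1.        ]]), 'xyz': array([ 366.27483252,  -10.55910396, 1241.62941566]), 'attitude': array([-0.70431081,  0.70751546, -0.03597302,  0.04554228])}
{'intrinsics': array([[390.79048996,   0.        , 279.87305503],
       [  0.        , 390.79048996, 206.52198988],
       [  0.        ,   0.        ,   1.        ]]), 'xyz': array([ 803.31631549, -578.0727348 ,  732.60501198]), 'attitude': array([ 0.89423596,  0.22030904, -0.0920561 , -0.37859168])}
{'clock': 0.0, 'joints': array([ 1.43159867e+00,  3.85552219e-01,  6.63290115e-03, -5.08930612e-04,
       -1.19400280e+00, -2.58596570e-01]), 'joint_vel': array([ 0.00078056, -0.00199979,  0.00147713, -0.00174448,  0.00033356,
       -0.00029999]), 'joint_efforts': array([-3.19121891e-04, -3.92282224e+01,  1.88399774e+01,  4.18605387e+00,
       -4.64501500e-03, -7.35515499e-06]), 'position': array([241.87166225, 575.66782808, 230.22549929]), 'ee_rot': array([ 9.80265956e-01, -1.97680220e-01, -1.72676712e-04,  1.07511427e-03]), 'contact_force': array([ 0.67305578, -0.18206354, -0.87178593]), 'wrist_torque': array([ 0.04253599,  0.01973008, -0.01289294]), 'grasp_force': 0.0, 'gripper_width': 85.70671805223368}
```

View pics/scene1.png

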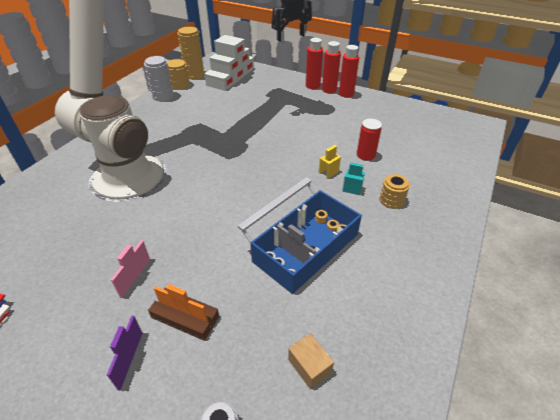

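View pics/top1.png

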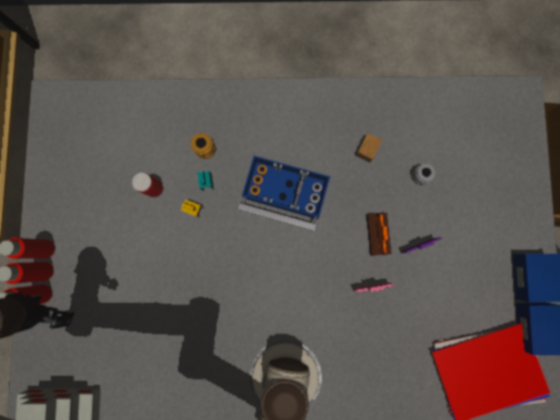

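Scene: the orange divider is at about (182,303) in the scene view and (379,233) in the top view, with pink (131,268) and purple (125,350) look-alikes. The yellow tag is at (330,162) in the scene view and (191,208) in the top view, with a teal look-alike at (353,178). By colour, the orange and yellow ones are meant. The grey divider fills the −y grooves of the bin, so the +y pair is free.

```bash
python3 - <<'E'
from h import *
def rect(P):
    r=cv2.minAreaRect(P[:,:2].astype(np.float32));b=cv2.boxPoints(r)
    return np.round(r[0],1),np.round(r[1],1),np.round(r[2],1)
out=[]
for n in("top","scene"):
    z=np.load(n+"1.npz");im,d=z["im"],z["d"];C=cam(n);X=cloud(d,C);hsv=cv2.cvtColor(im,cv2.COLOR_RGB2HSV)
    ok=(d>0)&(X[...,0]>200)&(X[...,0]<750)&(abs(X[...,1])<450)
    print(n,"table z",np.median(X[ok][:,2]))
    H,S,V=[hsv[...,i].astype(int) for i in range(3)]
    for name,m,lo,hi in [("orange",(H>=5)&(H<=16)&(S>190)&(V>110),60,120),("yellow",(H>=19)&(H<=30)&(S>150)&(V>100),45,100),("blue",(H>105)&(H<125)&(S>120),62,78)]:
        m=m&ok&(X[...,2]>lo)&(X[...,2]<hi)
        k,l,st,ce=cv2.connectedComponentsWithStats(m.astype(np.uint8))
        for i in range(1,k):
            if st[i,4]>12:
                P=X[l==i];print(name,st[i].tolist(),"z",np.round(np.percentile(P[:,2],[5,50,95]),1),rect(P))
    r=ok&(X[...,2]>80)&(X[...,2]<98)&(S<60)&(X[...,0]>400)&(X[...,0]<520)&(X[...,1]>-150)&(X[...,1]<150)
    print("rail",r.sum(),rect(X[r]))
t=np.load("top1.npz")["im"];s=np.load("scene1.npz")["im"]
a=cv2.resize(t[130:310,170:450],None,fx=2.8,fy=2.8,interpolation=cv2.INTER_CUBIC)
save("crop1.png",a)
b=cv2.resize(s[140:340,100:420],None,fx=2.4,fy=2.4,interpolation=cv2.INTER_CUBIC)
save("crop2.png",b)
E
```

```text
top table z -0.38244064897435237
orange [380, 215, 8, 38, 121] z [ 69.7  78.2 104. ] (array([ 430.3, -294.2]), array([110.6,  10.4]), np.float64(4.6))
yellow [182, 200, 18, 16, 190] z [50.6 54.8 89.7] (array([512.5, 286.8]), array([49.7, 35.1]), np.float64(68.9))
blue [243, 157, 76, 60, 235] z [63.5 68.9 72.5] (array([575.2,  -5. ]), array([238.4, 128.7]), np.float64(73.8))
blue [283, 164, 17, 6, 26] z [63.4 68.2 72.9] (array([635.5, -22.3]), array([50.9,  4.2]), np.float64(74.4))
blue [310, 172, 19, 6, 31] z [63.3 68.2 71.4] (array([ 611.1, -107.5]), array([56.8,  4.7]), np.float64(73.3))
rail 492 (array([479.6,  20.9]), array([235.1,  18.4]), np.float64(73.9))
scene table z 0.2721697792300688
orange [155, 285, 49, 27, 424] z [ 62.2  75.5 101.3] (array([ 433. , -294.4]), array([108.9,   9.6]), np.float64(3.6))
yellow [321, 145, 19, 22, 211] z [48.4 56.4 88.1] (array([514.2, 285.1]), array([49.9, 35.9]), np.float64(67.6))
blue [251, 191, 110, 87, 755] z [62.8 68.5 71.3] (array([577.7,  -6. ]), array([245.7, 130. ]), np.float64(73.8))
blue [274, 208, 23, 18, 64] z [63.1 68.  70.9] (array([515.7,   5.2]), array([77.6,  4.9]), np.float64(74.0))
rail 651 (array([481. ,  21.9]), array([236.4,  20.5]), np.float64(74.2))
```

View pics/crop1.png

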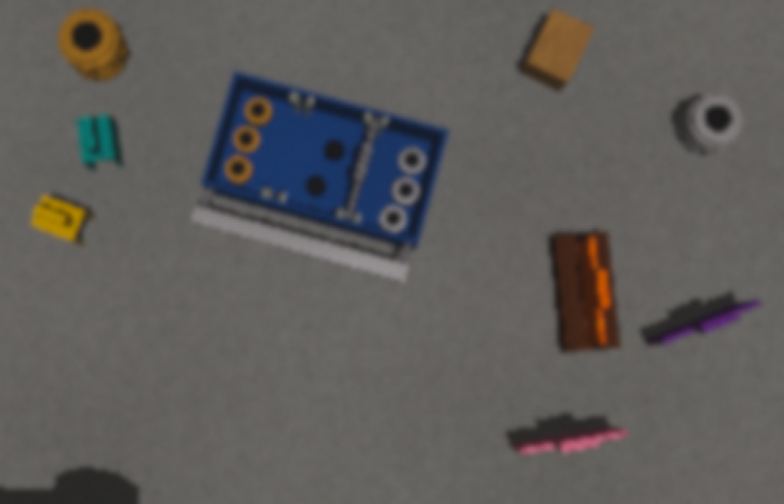

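View pics/crop2.png

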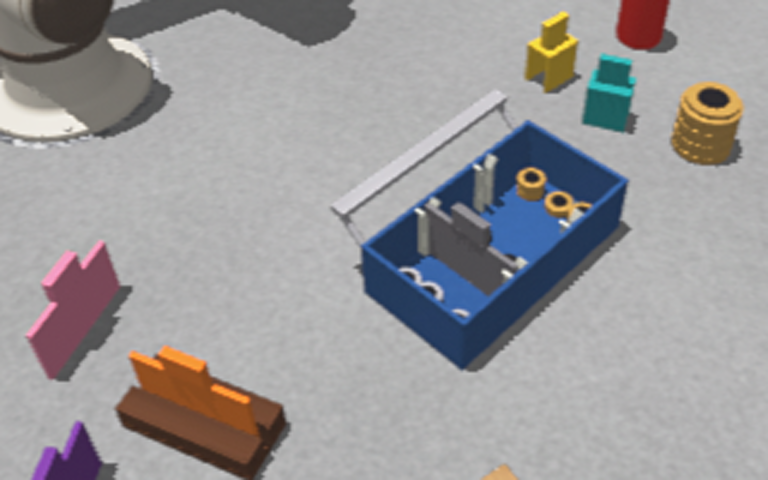

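The crops confirm the targets. The orange divider stands in the brown stand, at (185,385) in the scene crop. The yellow tag is at (552,58), with the teal look-alike beside it. The left (+y) grooves are empty.

I'll go above the bin first and take a wrist view on the way.

```bash
python3 -m creep '{"translation":[[25,-55,12],[25,-55,12],[25,-55,12],[25,-55,12],[25,-55,12],[25,-55,12],[25,-55,12],[25,-55,12]],"delta_rot":[[0,0,6.6],[0,0,6.6],[0,0,6.6],[0,0,6.6],[0,0,6.6],[0,0,6.6],[0,0,6.6],[0,0,6.6]],"hand":[8.5,8.5,8.5,8.5,8.5,8.5,8.5,8.5]}'
python3 - <<'E'
from h import *
print(read_state()["position"],read_state()["joints"]);K,t,M=cam("wrist");print(t,M,K)
E
```

```text
clock: 1.1
position: [445.2, 127.8, 329.0]
ee_rot: [0.99, -0.141, -0.0, -0.0]
contact_force: [1.2, 0.8, -0.0]
gripper_width: 84.8
grasp_force: 0.0
[445.18229151 127.76083016 329.01693312] [ 6.31631875e-01  4.34130439e-02 -1.91616176e-01 -1.65153364e-04
 -1.33571610e+00  6.57036119e-01]
[518.81102165 107.40201209 471.91031167] [[-2.79524002e-01 -9.16564459e-01 -2.85964900e-01]
 [-9.60138272e-01  2.66555544e-01  8.41584220e-02]
 [-9.11089295e-04  2.98090144e-01 -9.54537289e-01]] [[308.62059295   0.         281.4815059 ]
 [  0.         308.62059295 209.07558227]
 [  0.           0.           1.        ]]
```

```bash
python3 -m creep '{"translation":[[5,-8,0],[5,-8,0],[5,-8,0],[5,-8,0]],"delta_rot":[[0,0,0],[0,0,0],[0,0,0],[0,0,0]],"hand":[5,5,5,5]}'
cat > binm.py <<'E'
from h import *
s=read_state();im,d,C=grab("wrist");np.savez("binw.npz",im=im,d=d);print(s["position"],s["ee_rot"],s["joint_vel"].max())
X=cloud(d,C);hsv=cv2.cvtColor(im,cv2.COLOR_RGB2HSV);H,S,V=[hsv[...,i].astype(int) for i in range(3)]
ok=(d>0)&(X[...,0]>350)&(X[...,0]<750)&(abs(X[...,1])<200)
def rect(P):
    r=cv2.minAreaRect(P[:,:2].astype(np.float32));return np.round(r[0],1),np.round(r[1],1),np.round(r[2],1)
b=ok&(H>105)&(H<125)&(S>120)
rim=b&(X[...,2]>64)&(X[...,2]<76);k,l,st,_=cv2.connectedComponentsWithStats(cv2.morphologyEx(rim.astype(np.uint8),cv2.MORPH_CLOSE,np.ones((9,9))))
i=1+st[1:,4].argmax();P=X[rim&(l==i)];print("rim",np.percentile(P[:,2],[5,50,95]),rect(P))
r=ok&(S<60)&(X[...,2]>84)&(X[...,2]<96)&(X[...,0]<530);r=cv2.morphologyEx(r.astype(np.uint8),cv2.MORPH_OPEN,np.ones((3,3)))>0
print("rail",np.percentile(X[r][:,2],[5,50,95]),rect(X[r]))
w=ok&(S<60)&(V>110)&(X[...,2]>40)&(X[...,2]<78)
k,l,st,ce=cv2.connectedComponentsWithStats(w.astype(np.uint8))
for i in range(1,k):
    if st[i,4]>15:P=X[l==i];print("white",np.round(ce[i]),st[i,4],np.percentile(P,5,axis=0).round(1),np.percentile(P,50,axis=0).round(1),np.percentile(P,95,axis=0).round(1))
save("binw.png",im)
E
python3 binm.py
```

```text
clock: 1.6
position: [494.6, 49.9, 328.4]
ee_rot: [0.99, -0.141, -0.0, 0.0]
contact_force: [0.1, 0.1, -0.7]
gripper_width: 50.2
grasp_force: 0.0
[494.61462443  49.94243104 328.35303738] [ 9.90029107e-01 -1.40862234e-01 -4.36556000e-04  8.76197452e-05] 0.022818806483774
rim [68.35008556 70.32462359 71.76473451] (array([577.6,  -3.3]), array([244.1, 129.5]), np.float64(74.1))
rail [88.85538634 90.33985844 91.61716342] (array([481. ,  24.5]), array([235.9,  18.8]), np.float64(73.8))
white [264.  49.] 91 [638.6  25.7  45.1] [643.6  29.4  66. ] [649.9  33.3  71.5]
white [278.  48.] 80 [634.5   8.6  46.6] [639.3  14.2  66.7] [644.4  17.9  71.5]
white [334.  48.] 67 [615.4 -54.8  51.4] [620.4 -50.   69.5] [626.1 -46.7  71.8]
white [344.  56.] 232 [590.3 -69.1  61.5] [611.7 -57.7  71.7] [620.6 -50.1  73.7]
white [340. 134.] 192 [507.8 -39.6  63.9] [520.6 -34.3  72. ] [543.9 -27.9  73.5]
white [266. 142.] 57 [534.4  55.8  46.9] [538.1  59.2  65.7] [542.6  63.9  71.6]
white [278. 142.] 49 [530.   40.6  49.9] [534.   43.9  68.2] [538.7  47.8  71.6]
white [330. 142.] 46 [511.4 -25.3  45.2] [516.1 -20.4  68.1] [519.5 -16.6  71.6]
white [219. 160.] 122 [523.7 120.6  57.7] [533.8 125.4  67.3] [546.5 130.5  74.9]
white [302. 151.] 105 [498.8 -40.   69.2] [515.5  17.7  70.4] [532.5  75.4  71.7]
white [389. 160.] 115 [461.6 -92.8  57.3] [471.5 -88.7  66.2] [481.8 -84.2  74.4]
```

View pics/binw.png

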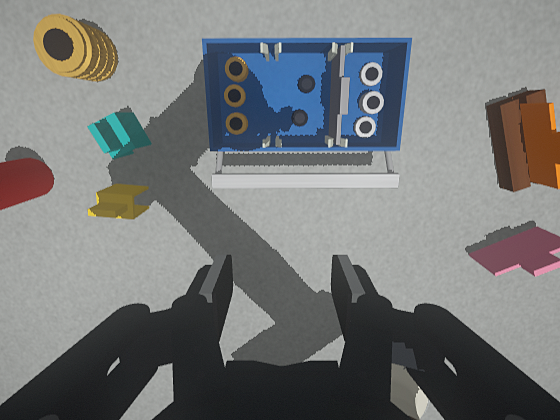

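Bin centred at about (307,95): the left grooves at (271,48) and (272,142) are empty, the right ones hold the grey divider, and the rail runs from (213,180) to (398,180). Next I'll look at the divider the same way.

```bash
python3 -m creep '{"translation":[[-15,-34,0],[-15,-34,0],[-15,-34,0],[-15,-34,0],[-15,-34,0],[-15,-34,0],[-15,-34,0],[-15,-34,0]],"delta_rot":[[0,0,20.3],[0,0,20.3],[0,0,20.3],[0,0,20.3],[0,0,20.3],[0,0,20.3],[0,0,20.3],[0,0,20.3]],"hand":[5,5,5,5,5,5,5,5]}'
cat > divm.py <<'E'
from h import *
s=read_state();im,d,C=grab("wrist");np.savez("divw.npz",im=im,d=d);print(s["position"],s["ee_rot"],abs(s["joint_vel"]).max())
X=cloud(d,C);hsv=cv2.cvtColor(im,cv2.COLOR_RGB2HSV);H,S,V=[hsv[...,i].astype(int) for i in range(3)]
def rect(P):
    r=cv2.minAreaRect(P[:,:2].astype(np.float32));return np.round(r[0],1),np.round(r[1],1),np.round(r[2],1)
o=(d>0)&(H>=5)&(H<=16)&(S>200)&(V>90)&(X[...,1]<-200)&(X[...,1]>-380)&(X[...,0]<550)
for lo,hi in((40,120),(71,79),(97,106)):
    m=o&(X[...,2]>lo)&(X[...,2]<hi);print(lo,m.sum(),rect(X[m]),np.median(X[m],0),X[m].min(0),X[m].max(0))
E
python3 divm.py
```

```text
clock: 2.65
position: [345.2, -289.6, 328.7]
ee_rot: [0.999, 0.036, 0.0, -0.0]
contact_force: [0.6, 0.0, 0.8]
gripper_width: 50.0
grasp_force: 0.0
[ 345.17784659 -289.56571534  328.73860235] [ 9.99346069e-01  3.61579035e-02  1.58441914e-04 -1.24689628e-04] 0.0324673559594605
40 1 (array([ 478.9, -285.3]), array([0., 0.]), np.float64(0.0)) [ 478.93040848 -285.2775731    74.54513295] [ 478.93040848 -285.2775731    74.54513295] [ 478.93040848 -285.2775731    74.54513295]
71 1 (array([ 478.9, -285.3]), array([0., 0.]), np.float64(0.0)) [ 478.93040848 -285.2775731    74.54513295] [ 478.93040848 -285.2775731    74.54513295] [ 478.93040848 -285.2775731    74.54513295]
  return _methods._mean(a, axis=axis, dtype=dtype,
  ret = um.true_divide(
Traceback (most recent call last):
  File "divm.py", line 8, in <module>
    m=o&(X[...,2]>lo)&(X[...,2]<hi);print(lo,m.sum(),rect(X[m]),np.median(X[m],0),X[m].min(0),X[m].max(0))
                                                                                  ~~~~~~~~^^^
ValueError: zero-size array to reduction operation minimum which has no identity
```

```bash
sed -i 's/^s=read_state.*/z=np.load("divw.npz");im,d=z["im"],z["d"];C=cam("wrist")/;s/(S>200)&(V>90)/(S>140)\&(V>90)/' divm.py; python3 divm.py; python3 -c "
from h import *
z=np.load('divw.npz');im=z['im'];C=cam('wrist');u=proj([[431,-294,101],[431,-294,75],[470,-292,75]],C);print(u)
h=cv2.cvtColor(im,cv2.COLOR_RGB2HSV)
for a in u.astype(int): print(h[a[1]-2:a[1]+3:2,a[0]-6:a[0]+7:3].tolist())"
```

```text
40 606 (array([ 431.8, -291.4]), array([110.9,   9.1]), np.float64(4.4)) [ 433.54007349 -290.76357605   99.72635805] [ 376.25932924 -297.7508367    72.72653278] [ 486.95489806 -284.10647419  103.56962199]
71 298 (array([ 431.7, -290.9]), array([110.9,   5.1]), np.float64(4.5)) [ 454.90769362 -290.36552719   75.41069812] [ 376.25932924 -297.7508367    72.72653278] [ 486.95489806 -284.10647419   77.6204647 ]
97 308 (array([ 431. , -291.4]), array([39. ,  9.1]), np.float64(4.4)) [ 432.35619651 -291.09495492  101.41497739] [ 411.18210133 -296.42491992   99.10353117] [ 450.56287581 -285.41566097  103.56962199]
[[292.22670793 105.38781343]
 [291.53507625 105.88751067]
 [292.5627629   71.06047126]]
[[[12, 181, 135], [12, 174, 126], [12, 175, 127], [9, 51, 50], [11, 129, 111]], [[12, 181, 134], [12, 173, 127], [11, 173, 128], [7, 61, 54], [11, 79, 55]], [[12, 181, 134], [12, 177, 125], [12, 173, 128], [7, 59, 56], [11, 85, 63]]]
[[[11, 129, 73], [12, 173, 127], [12, 171, 127], [11, 142, 88], [11, 128, 112]], [[11, 126, 75], [12, 179, 127], [12, 175, 127], [12, 151, 88], [9, 72, 57]], [[11, 126, 75], [12, 175, 127], [12, 171, 127], [11, 143, 89], [9, 82, 62]]]
[[[11, 146, 89], [14, 189, 200], [6, 100, 64], [10, 124, 103], [10, 125, 106]], [[11, 151, 88], [12, 173, 121], [6, 101, 68], [10, 123, 104], [10, 125, 106]], [[10, 149, 89], [12, 170, 126], [9, 124, 72], [11, 120, 102], [10, 123, 108]]]
```

```bash
python3 -m creep '{"translation":[[8.6,-0.2,-10],[8.6,-0.2,-20],[8.6,-0.2,-20],[8.6,-0.2,-20],[8.6,-0.2,-20],[8.6,-0.2,-22],[8.6,-0.2,-24],[8.6,-0.2,-25.9]],"delta_rot":[[0,0,0.2],[0,0,0.2],[0,0,0.2],[0,0,0.2],[0,0,0.2],[0,0,0.2],[0,0,0.2],[0,0,0.2]],"hand":[4,4,4,4,4,4,4,4]}'
```

```text
clock: 3.7
position: [432.9, -291.7, 71.8]
ee_rot: [0.999, 0.039, 0.002, 0.001]
contact_force: [-0.5, 0.1, -0.7]
gripper_width: 40.0
grasp_force: 0.0
```

```bash
python3 -m creep '{"translation":[[0,0,0],[0,0,0],[0,0,0],[0,0,0],[0,0,0],[0,0,0]],"delta_rot":[[0,0,0],[0,0,0],[0,0,0],[0,0,0],[0,0,0],[0,0,0]],"hand":[2.5,1,0.4,0.4,0.4,0.4]}'
```

```text
clock: 4.45
position: [432.6, -292.7, 71.8]
ee_rot: [0.999, 0.038, 0.002, 0.001]
contact_force: [0.5, 2.7, 6.6]
gripper_width: 9.3
grasp_force: 60.6
```

```bash
python3 -m creep '{"translation":[[0,0,0.5],[0,0,2],[0,0,4.5],[0,0,8],[0,0,11],[0,0,11],[0,0,11]],"delta_rot":[[0,0,0],[0,0,0],[0,0,0],[0,0,0],[0,0,0],[0,0,0],[0,0,0]],"hand":[0.4,0.4,0.4,0.4,0.4,0.4,0.4]}'
cat > held.py <<'E'
from h import *
import sys
s=read_state();im,d,C=grab("wrist");np.savez("held.npz",im=im,d=d);p=s["position"];Q=R.from_quat(s["ee_rot"]).as_matrix()
print(p,s["ee_rot"],s["contact_force"].round(1))
X=(cloud(d,C)-p)@Q;hsv=cv2.cvtColor(im,cv2.COLOR_RGB2HSV);H,S,V=[hsv[...,i].astype(int) for i in range(3)]
o=(d>0)&(H>=5)&(H<=16)&(S>140)&(V>60)&(abs(X[...,0])<80)&(abs(X[...,1])<20)&(X[...,2]>-50)&(X[...,2]<80)
P=X[o];print(o.sum(),P.min(0).round(1),P.max(0).round(1))
for a in range(-10,75,5):
    q=P[(P[:,0]>=a)&(P[:,0]<a+5)]
    if len(q)>3:print(a,len(q),"y",np.percentile(q[:,1],[2,98]).round(1),"z",np.percentile(q[:,2],[2,98]).round(1),"xmax",q[:,0].max().round(1))
save("held.png",im)
E
python3 held.py
```

```text
clock: 5.32
position: [430.4, -292.0, 179.4]
ee_rot: [0.999, 0.037, -0.0, -0.0]
contact_force: [0.2, -0.4, -1.1]
gripper_width: 9.2
grasp_force: 59.5
[ 430.35082479 -291.95943975  179.3890648 ] [ 9.99301896e-01  3.73556046e-02 -3.37702145e-04 -4.06984592e-04] [ 0.2 -0.4 -1.1]
3602 [-57.1  -5.9 -31.6] [55.8  4.  58.5]
-10 222 y [-5.5  3.5] z [-30.7 -28.4] xmax -5.0
-5 225 y [-5.5  3.5] z [-30.7 -28.5] xmax -0.0
0 223 y [-5.4  3.5] z [-30.6 -28.2] xmax 5.0
5 230 y [-5.4  3.4] z [-30.5 -28.4] xmax 10.0
10 246 y [-5.7  3.8] z [-30.4 -28.1] xmax 15.0
15 752 y [-5.7  3.7] z [-30.2  -3.2] xmax 20.0
20 118 y [-3.6  1.7] z [-4.5 -2.2] xmax 24.9
25 117 y [-3.6  1.7] z [-4.4 -2.1] xmax 29.9
30 120 y [-3.6  1.7] z [-4.4 -2.2] xmax 34.9
35 122 y [-3.5  1.6] z [-4.7 -2.1] xmax 40.0
40 128 y [-3.5  1.6] z [-4.5 -2.1] xmax 45.0
45 134 y [-3.9  1.6] z [-4.9 -2. ] xmax 50.0
50 155 y [-3.9  2. ] z [-4.4 48.2] xmax 55.0
55 159 y [-3.5  1.7] z [-3.7 57.2] xmax 55.8
```

View pics/held.png

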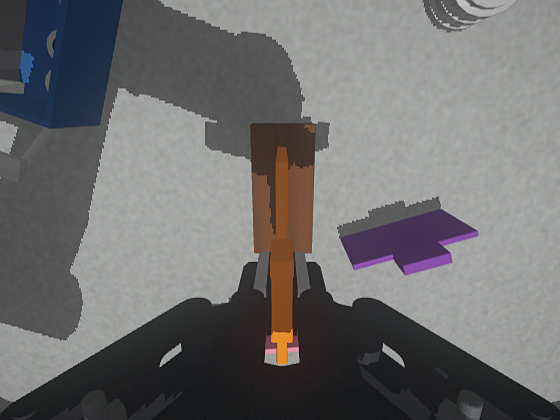

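The divider is held squarely: tab between the pads at (283,300), panel centred to within 1 mm. Next I'll carry it over the free slot.

```bash
python3 -m creep '{"translation":[[0,0,2],[15.9,32.7,2],[15.9,32.7,2],[15.9,32.7,2],[15.9,32.7,2],[15.9,32.7,2],[15.9,32.7,2],[15.9,32.7,2]],"delta_rot":[[0,0,0],[0,0,-20.3],[0,0,-20.3],[0,0,-20.3],[0,0,-20.3],[0,0,-20.3],[0,0,-20.3],[0,0,-20.3]],"hand":[0.4,0.4,0.4,0.4,0.4,0.4,0.4,0.4]}' && python3 -m creep '{"translation":[[0,0,0],[0,0,0],[0,0,0],[0,0,0]],"delta_rot":[[0,0,0],[0,0,0],[0,0,0],[0,0,0]],"hand":[0.4,0.4,0.4,0.4]}'
python3 - <<'E'
from h import *
s=read_state();p=s["position"];Q=R.from_quat(s["ee_rot"]).as_matrix();print(p,np.degrees(np.arctan2(Q[1,0],Q[0,0])),s["contact_force"])
im,d,C=grab("wrist");np.savez("ovr.npz",im=im,d=d);W=cloud(d,C);X=(W-p)@Q
hsv=cv2.cvtColor(im,cv2.COLOR_RGB2HSV);H,S,V=[hsv[...,i].astype(int) for i in range(3)]
w=(d>0)&(S<70)&(V>90)&(W[...,2]>50)&(W[...,2]<76)&(abs(X[...,0])<75)&(abs(X[...,1])<25)
k,l,st,ce=cv2.connectedComponentsWithStats(w.astype(np.uint8))
for i in range(1,k):
    if st[i,4]>15:P=X[l==i];print("white",np.round(ce[i]),st[i,4],np.percentile(P,[2,50,98],axis=0).round(1).tolist())
b=(d>0)&(H>105)&(H<125)&(S>120)&(W[...,2]>66)&(W[...,2]<75)&(abs(X[...,1])<60)
for c in(60,-60):
    q=X[b&(abs(X[...,0]-c)<9)]
    if len(q):print("rim",c,len(q),np.percentile(q[:,0],[3,50,97]).round(1),np.polyfit(q[:,1],q[:,0],1).round(3))
save("ovr.png",im)
E
```

```text
clock: 6.38
position: [590.9, 38.3, 197.6]
ee_rot: [0.991, -0.137, -0.001, 0.001]
contact_force: [0.1, -0.6, -1.2]
gripper_width: 9.0
grasp_force: 59.5
clock: 6.88
position: [589.8, 33.9, 200.0]
ee_rot: [0.99, -0.14, 0.0, -0.0]
contact_force: [0.8, -0.1, -0.7]
gripper_width: 8.9
grasp_force: 59.5
[589.83301283  33.8954966  199.98924184] -16.06253019189192 [ 0.79976246 -0.05850428 -0.73616468]
white [270. 140.] 116 [[48.6, -14.6, 128.4], [53.2, -11.1, 131.8], [58.0, -7.0, 140.7]]
white [289. 140.] 106 [[48.6, 2.0, 128.3], [53.3, 5.4, 131.8], [58.1, 8.9, 140.0]]
rim 60 735 [58.8 61.3 63.1] [-1.0000e-03  6.1044e+01]
rim -60 312 [-65.4 -62.6 -61.5] [-1.0000e-03 -6.2946e+01]
```

View pics/ovr.png

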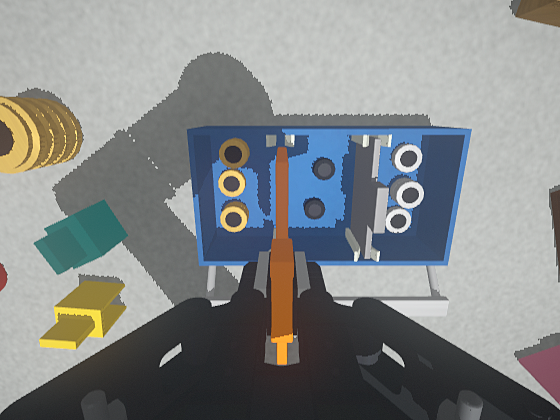

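The divider is over the left grooves: (280,140), with the groove blocks at (270,140) and (289,140). It needs about 2 mm in +y.

```bash
python3 -m creep '{"translation":[[0,0.19,-1],[0,0.19,-3],[0,0.19,-5],[0,0.19,-5.8],[0,0.19,-5.8],[0,0.19,-5.8]],"delta_rot":[[0,0,0],[0,0,0],[0,0,0],[0,0,0],[0,0,0],[0,0,0]],"hand":[0.4,0.4,0.4,0.4,0.4,0.4]}'
python3 - <<'E'
from h import *
s=read_state();p=s["position"];Q=R.from_quat(s["ee_rot"]).as_matrix();print(p,np.degrees(np.arctan2(Q[1,0],Q[0,0])),s["contact_force"])
im,d,C=grab("wrist");W=cloud(d,C);X=(W-p)@Q
hsv=cv2.cvtColor(im,cv2.COLOR_RGB2HSV);H,S,V=[hsv[...,i].astype(int) for i in range(3)]
w=(d>0)&(S<70)&(V>90)&(W[...,2]>50)&(W[...,2]<76)&(abs(X[...,0])<75)&(abs(X[...,1])<25)
k,l,st,ce=cv2.connectedComponentsWithStats(w.astype(np.uint8))
for i in range(1,k):
    if st[i,4]>15:P=X[l==i];print("white",np.round(ce[i]),st[i,4],np.percentile(P,[2,50,98],axis=0).round(1).tolist())
o=(d>0)&(H>=5)&(H<=16)&(S>140)&(V>60)&(abs(X[...,0]-40)<10)&(abs(X[...,1])<10)&(X[...,2]<5)&(X[...,2]>-8)
print("div y",np.percentile(X[o][:,1],[2,50,98]))
E
```

```text
clock: 7.68
position: [590.6, 36.8, 142.5]
ee_rot: [0.99, -0.139, 0.001, -0.0]
contact_force: [-0.0, 0.6, -0.8]
gripper_width: 8.7
grasp_force: 59.5
[590.59574244  36.76298799 142.46607775] -15.97980701082008 [-0.04002324  0.59674225 -0.76507716]
white [272. 147.] 170 [[48.5, -11.2, 70.9], [53.9, -7.8, 73.1], [58.6, -3.7, 83.4]]
white [296. 148.] 176 [[48.3, 5.0, 70.6], [53.3, 8.9, 73.8], [58.3, 12.3, 82.5]]
div y [-3.69502447 -1.31335234  1.49617584]
```

```bash
python3 -m creep '{"translation":[[0,-0.1,0],[0,-0.1,-0.8],[0,-0.1,-1.4],[0,-0.1,-2],[0,-0.1,-2.5],[0,-0.1,-2.5],[0,-0.1,-2.5]],"delta_rot":[[0,0,0],[0,0,0],[0,0,0],[0,0,0],[0,0,0],[0,0,0],[0,0,0]],"hand":[0.4,0.4,0.4,0.4,0.4,0.4,0.4]}'
```

```text
clock: 8.6
position: [590.2, 35.7, 116.9]
ee_rot: [0.99, -0.139, 0.0, -0.0]
contact_force: [-0.7, -0.4, -0.8]
gripper_width: 9.0
grasp_force: 59.5
```

```bash
python3 -m creep '{"translation":[[0,-0.03,-0.5],[0,-0.03,-1],[0,-0.03,-1.5],[0,-0.03,-2],[0,-0.03,-2.5],[0,-0.03,-3],[0,-0.03,-3.5],[0,-0.03,-3.5]],"delta_rot":[[0,0,0],[0,0,0],[0,0,0],[0,0,0],[0,0,0],[0,0,0],[0,0,0],[0,0,0]],"hand":[0.4,0.4,0.4,0.4,0.4,0.4,0.4,0.4]}'
```

```text
clock: 9.6
position: [589.7, 35.3, 81.2]
ee_rot: [0.99, -0.139, -0.0, 0.0]
contact_force: [-1.0, -0.0, -0.6]
gripper_width: 9.1
grasp_force: 59.5
```

Sliding freely, with about 12.5 mm left.

```bash
python3 -m creep '{"translation":[[0,0,-0.4],[0,0,-0.8],[0,0,-1.0],[0,0,-1.15],[0,0,-1.3],[0,0,-1.3],[0,0,-1.3]],"delta_rot":[[0,0,0],[0,0,0],[0,0,0],[0,0,0],[0,0,0],[0,0,0],[0,0,0]],"hand":[0.4,0.4,0.4,0.4,0.4,0.4,0.4]}'
```

```text
clock: 10.48
position: [590.1, 35.4, 69.0]
ee_rot: [0.99, -0.139, 0.0, -0.0]
contact_force: [0.1, 0.5, 0.6]
gripper_width: 9.0
grasp_force: 59.6
```

```bash
python3 -m creep '{"translation":[[0,0,-0.1],[0,0,-0.15],[0,0,-0.15]],"delta_rot":[[0,0,0],[0,0,0],[0,0,0]],"hand":[0.4,0.4,0.4]}'
```

```text
clock: 10.85
position: [590.1, 35.4, 68.9]
ee_rot: [0.99, -0.139, 0.0, 0.0]
contact_force: [-3.9, 1.6, 8.6]
gripper_width: 9.0
grasp_force: 60.9
```

```bash
python3 -m creep '{"translation":[[0,0,0.1],[0,0,0.1],[0,0,0.1],[0,0,3],[0,0,8],[0,0,14],[0,0,20],[0,0,23]],"delta_rot":[[0,0,0],[0,0,0],[0,0,0],[0,0,0],[0,0,0],[0,0,0],[0,0,0],[0,0,0]],"hand":[2.5,2.5,2.5,2.5,2.5,3,3,3]}'
python3 - <<'E'
from h import *
im,d,C=grab("wrist");X=cloud(d,C);hsv=cv2.cvtColor(im,cv2.COLOR_RGB2HSV);H,S,V=[hsv[...,i].astype(int) for i in range(3)]
o=(d>0)&(H>=5)&(H<=16)&(S>140)&(V>60)&(abs(X[...,0]-589)<70)&(abs(X[...,1]-36)<40)&(X[...,2]>45)
P=X[o];print(o.sum(),np.percentile(P,[2,50,98],axis=0).round(1))
h,e=np.histogram(P[:,2],np.arange(45,110,3));print(dict(zip(e.tolist(),h.tolist())))
E
```

```text
clock: 11.85
position: [591.0, 35.4, 301.4]
ee_rot: [0.99, -0.139, 0.003, -0.001]
contact_force: [0.0, -0.4, -0.5]
gripper_width: 30.0
grasp_force: 0.0
433 [[537.6  21.2  70.9]
 [596.2  35.3  97.1]
 [641.6  52.   99.6]]
{45: 0, 48: 0, 51: 3, 54: 0, 57: 0, 60: 0, 63: 1, 66: 0, 69: 48, 72: 132, 75: 4, 78: 0, 81: 1, 84: 6, 87: 1, 90: 6, 93: 1, 96: 194, 99: 36, 102: 0, 105: 0}
```

The divider is fully seated: panel top at 72 mm and tab top at 98 mm, as expected. On to the tag.

```bash
python3 -m creep '{"translation":[[-4.2,33.8,0],[-4.2,33.8,0],[-4.2,33.8,0],[-4.2,33.8,0],[-4.2,33.8,0],[-4.2,33.8,0],[-4.2,33.8,0],[-4.2,33.8,0]],"delta_rot":[[0,0,-10],[0,0,-20],[0,0,-30],[0,0,-40],[0,0,-50],[0,0,-60],[0,0,-70],[0,0,-80]],"hand":[3.5,3.5,3.5,3.5,3.5,3.5,3.5,3.5]}' && python3 -m creep '{"translation":[[0,0,0],[0,0,0],[0,0,0],[0,0,0],[0,0,0]],"delta_rot":[[0,0,-10],[0,0,-15.7],[0,0,-15.7],[0,0,-15.7],[0,0,-15.7]],"hand":[3.5,3.5,3.5,3.5,3.5]}'
cat > tagm.py <<'E'
from h import *
s=read_state();im,d,C=grab("wrist");p=s["position"];Q=R.from_quat(s["ee_rot"]).as_matrix();print(p,np.degrees(np.arctan2(Q[1,0],Q[0,0])))
X=cloud(d,C);hsv=cv2.cvtColor(im,cv2.COLOR_RGB2HSV);H,S,V=[hsv[...,i].astype(int) for i in range(3)]
def rect(P):
    r=cv2.minAreaRect(P[:,:2].astype(np.float32));return np.round(r[0],1),np.round(r[1],1),np.round(r[2],1)
o=(d>0)&(H>=19)&(H<=30)&(S>120)&(V>60)&(abs(X[...,0]-513)<60)&(abs(X[...,1]-286)<60)
for lo,hi in((52,59),(85,93)):
    m=o&(X[...,2]>lo)&(X[...,2]<hi);print(lo,m.sum(),rect(X[m]),np.median(X[m],0))
save("tag.png",im)
E
python3 tagm.py
```

```text
clock: 12.9
position: [547.6, 374.1, 295.9]
ee_rot: [-0.667, 0.745, -0.0, -0.001]
contact_force: [-0.3, 0.6, 0.5]
gripper_width: 34.9
grasp_force: 0.0
clock: 13.52
position: [548.0, 373.3, 297.0]
ee_rot: [-0.562, 0.827, -0.0, -0.0]
contact_force: [-0.0, -0.9, -0.3]
gripper_width: 35.1
grasp_force: 0.0
[548.01998451 373.32294307 297.04085175] -111.64837491673651
52 1006 (array([514.2, 290. ]), array([49.3, 35. ]), np.float64(69.1)) [514.743402   289.99112352  55.43496251]
85 348 (array([514.2, 290.7]), array([35.4,  9.7]), np.float64(68.5)) [513.88608029 290.01406363  89.35467369]
```

View pics/tag.png

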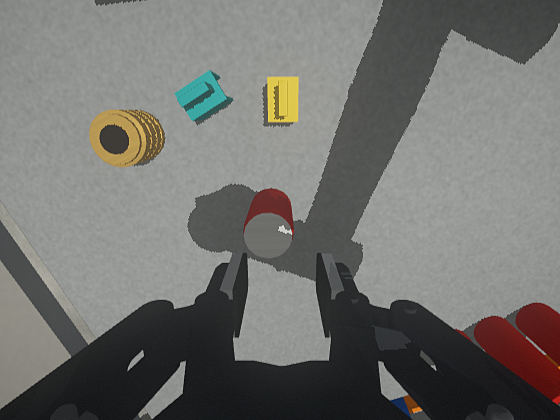

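The yellow tag is at (283,100), with the teal look-alike at (203,95) beside it and the red can at (270,230) well short of it. I'll grasp its tab.

```bash
python3 -m creep '{"translation":[[-3.4,-8.5,0],[-3.4,-8.5,-5],[-3.4,-8.5,-10],[-3.4,-8.5,-15],[-3.4,-8.5,-18],[-3.4,-8.5,-21],[-3.4,-8.5,-22.5],[-3.4,-8.5,-23.8]],"delta_rot":[[0,0,0.3],[0,0,0.3],[0,0,0.3],[0,0,0.3],[0,0,0.3],[0,0,0.3],[0,0,0.3],[0,0,0.3]],"hand":[3,3,3,3,3,3,3,3]}' && python3 -m creep '{"translation":[[0,0,0],[0,0,0],[0,0,0],[0,0,0],[0,0,0]],"delta_rot":[[0,0,0],[0,0,0],[0,0,0],[0,0,0],[0,0,0]],"hand":[2,1,0.4,0.4,0.4]}'
```

```text
clock: 14.58
position: [514.5, 288.7, 59.1]
ee_rot: [-0.564, 0.826, -0.0, 0.001]
contact_force: [0.7, -0.5, 0.3]
gripper_width: 29.8
grasp_force: 0.0
clock: 15.2
position: [514.6, 288.8, 60.3]
ee_rot: [-0.564, 0.826, 0.0, 0.001]
contact_force: [-0.2, 1.0, 4.8]
gripper_width: 9.0
grasp_force: 60.5
```

```bash
python3 -m creep '{"translation":[[0,0,1],[0,0,5],[0,0,10],[0,0,13],[-3.4,-12,13],[-3.4,-18,13],[-3.4,-24,13],[-3.4,-26.6,13]],"delta_rot":[[0,0,0],[0,0,0],[0,0,0],[0,0,0],[0,0,5.4],[0,0,5.4],[0,0,5.4],[0,0,5.4]],"hand":[0.4,0.4,0.4,0.4,0.4,0.4,0.4,0.4]}' && python3 -m creep '{"translation":[[0,0,0],[0,0,0],[0,0,0],[0,0,0]],"delta_rot":[[0,0,0],[0,0,0],[0,0,0],[0,0,0]],"hand":[0.4,0.4,0.4,0.4]}'
cat > rail.py <<'E'
from h import *
s=read_state();im,d,C=grab("wrist");p=s["position"];Q=R.from_quat(s["ee_rot"]).as_matrix();print(p,np.degrees(np.arctan2(Q[1,0],Q[0,0])),s["contact_force"].round(1))
W=cloud(d,C);X=(W-p)@Q;hsv=cv2.cvtColor(im,cv2.COLOR_RGB2HSV);H,S,V=[hsv[...,i].astype(int) for i in range(3)]
r=(d>0)&(S<60)&(W[...,2]>86)&(W[...,2]<94)&(abs(X[...,1])<30)&(X[...,0]>-20)&(X[...,0]<125)
P=X[r];print("rail",len(P),np.percentile(P,[2,50,98],axis=0).round(1).tolist())
for a in range(0,120,15):
    q=P[(P[:,0]>=a)&(P[:,0]<a+15),1]
    if len(q)>5:print(a,len(q),np.percentile(q,[3,97]).round(1))
o=(d>0)&(H>=19)&(H<=30)&(S>120)&(V>60)&(abs(X[...,0])<40)&(abs(X[...,1])<25)&(X[...,2]>-40)&(X[...,2]<70)
for lo,hi in((-35,-25),(0,8),(-40,60)):
    q=X[o&(X[...,2]>lo)&(X[...,2]<hi)];print("tag",lo,len(q),np.percentile(q,[2,50,98],axis=0).round(1).tolist() if len(q) else "")
save("rail.png",im)
E
python3 rail.py
```

```text
clock: 16.2
position: [480.1, 39.7, 189.6]
ee_rot: [-0.602, 0.798, -0.0, 0.0]
contact_force: [1.2, -0.4, -0.4]
gripper_width: 9.1
grasp_force: 59.7
clock: 16.7
position: [481.1, 42.6, 189.1]
ee_rot: [-0.603, 0.798, 0.0, -0.0]
contact_force: [0.3, 0.1, 0.3]
gripper_width: 9.0
grasp_force: 59.8
[481.06365197  42.64796742 189.09726065] -105.88442346123016 [0.3 0.1 0.3]
rail 4203 [[-2.3, -13.9, 97.3], [67.6, -5.3, 98.7], [123.1, 3.3, 100.2]]
0 395 [-13.7   3.4]
15 418 [-14.2   3.3]
30 436 [-13.9   3.3]
45 459 [-13.6   3.2]
60 498 [-14.1   3.2]
75 502 [-13.9   3.1]
90 545 [-13.6   3.1]
105 598 [-13.5   3.7]
tag -35 1692 [[-17.3, -4.8, -30.2], [1.8, -0.5, -29.0], [17.1, 4.2, -26.2]]
tag 0 2275 [[1.3, -17.6, 3.2], [16.5, -0.0, 4.9], [24.1, 17.2, 7.0]]
tag -40 4978 [[-15.8, -17.4, -29.9], [14.9, -0.5, 4.2], [24.1, 16.9, 48.0]]
```

View pics/rail.png

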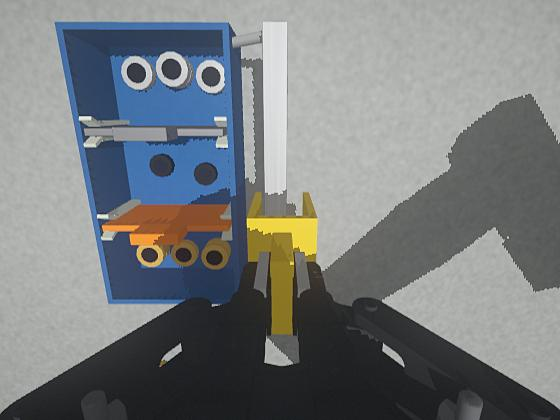

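The divider sits in its grooves at (165,220). The tag is over the rail at (280,240) but about 5 mm off across it, so I'll correct that and come down to just above the rail.

```bash
python3 -m creep '{"translation":[[0.47,-0.13,-1],[0.47,-0.13,-2],[0.47,-0.13,-3.2],[0.47,-0.13,-3.2],[0.47,-0.13,-3.2],[0.47,-0.13,-3.2]],"delta_rot":[[0,0,0],[0,0,0],[0,0,0],[0,0,0],[0,0,0],[0,0,0]],"hand":[0.4,0.4,0.4,0.4,0.4,0.4]}'; python3 rail.py
```

```text
clock: 17.5
position: [485.9, 40.3, 157.6]
ee_rot: [-0.602, 0.799, -0.0, 0.0]
contact_force: [1.0, 0.2, -0.9]
gripper_width: 8.7
grasp_force: 59.8
[485.91107977  40.28102364 157.63075555] -105.99019102925554 [ 1.   0.2 -0.9]
rail 5158 [[8.1, -8.6, 65.8], [73.0, 0.1, 67.2], [123.1, 8.6, 68.6]]
0 335 [-8.5  8.6]
15 536 [-8.4  8.4]
30 552 [-8.8  8.3]
45 608 [-8.6  8.6]
60 646 [-8.4  8.6]
75 683 [-8.8  8.4]
90 737 [-8.6  8.3]
105 788 [-8.4  8.6]
tag -35 1693 [[-17.3, -4.8, -30.2], [1.8, -0.1, -29.0], [17.0, 4.2, -26.2]]
tag 0 2270 [[1.1, -17.6, 2.8], [16.5, -0.0, 4.9], [24.0, 17.2, 7.0]]
tag -40 4979 [[-15.8, -17.4, -30.0], [14.9, -0.5, 4.2], [24.1, 16.9, 47.9]]
```

Aligned to within 0.5 mm. Lowering.

```bash
python3 -m creep '{"translation":[[0,0,-0.8],[0,0,-1.6],[0,0,-2.4],[0,0,-3.2],[0,0,-4],[0,0,-4.7],[0,0,-5.3],[0,0,-5.5]],"delta_rot":[[0,0,0],[0,0,0],[0,0,0],[0,0,0],[0,0,0],[0,0,0],[0,0,0],[0,0,0]],"hand":[0.4,0.4,0.4,0.4,0.4,0.4,0.4,0.4]}' && python3 -m creep '{"translation":[[0,0,-0.1],[0,0,-0.2],[0,0,-0.2]],"delta_rot":[[0,0,0],[0,0,0],[0,0,0]],"hand":[0.4,0.4,0.4]}'
```

```text
clock: 18.55
position: [485.5, 40.2, 101.8]
ee_rot: [-0.602, 0.799, 0.0, -0.0]
contact_force: [-0.5, -0.3, 0.1]
gripper_width: 9.2
grasp_force: 59.8
clock: 18.92
position: [485.7, 40.2, 100.4]
ee_rot: [-0.602, 0.799, -0.0, 0.0]
contact_force: [-0.2, -0.4, -0.8]
gripper_width: 8.9
grasp_force: 59.9
```

```bash
python3 -m creep '{"translation":[[0,0,-0.05],[0,0,-0.1],[0,0,-0.1]],"delta_rot":[[0,0,0],[0,0,0],[0,0,0]],"hand":[0.4,0.4,0.4]}'
```

```text
clock: 19.3
position: [485.8, 40.3, 100.3]
ee_rot: [-0.602, 0.798, -0.0, 0.0]
contact_force: [-2.0, 0.1, 6.8]
gripper_width: 9.1
grasp_force: 60.9
```

```bash
python3 -m creep '{"translation":[[0,0,0.05],[0,0,0.05],[0,0,0.05],[0,0,2],[0,0,5],[0,0,10],[0,0,16],[-6,9,20]],"delta_rot":[[0,0,0],[0,0,0],[0,0,0],[0,0,0],[0,0,0],[0,0,0],[0,0,0],[0,0,0]],"hand":[2.5,2.5,2.5,2.5,2.5,2.5,2.5,2.5]}' && python3 -m creep '{"translation":[[0,0,0],[0,0,0],[0,0,0],[0,0,0]],"delta_rot":[[0,0,0],[0,0,0],[0,0,0],[0,0,0]],"hand":[2.5,2.5,2.5,2.5]}'
python3 - <<'E'
from h import *
im,d,C=grab("wrist");X=cloud(d,C);hsv=cv2.cvtColor(im,cv2.COLOR_RGB2HSV);H,S,V=[hsv[...,i].astype(int) for i in range(3)]
o=(d>0)&(H>=19)&(H<=30)&(S>120)&(V>60)&(abs(X[...,0]-485)<50)&(abs(X[...,1]-40)<50)
h,e=np.histogram(X[o][:,2],np.arange(30,140,5));print(dict(zip(e.tolist(),h.tolist())))
q=X[o&(X[...,2]>125)]; print(np.median(q,0) if len(q) else 0,cv2.minAreaRect(X[o&(X[...,2]>90)&(X[...,2]<100)][:,:2].astype(np.float32)))
s,_,_=grab("scene");w=cv2.resize(im[:,:],(400,300));save("end.png",np.hstack([w,cv2.resize(s[120:345,100:400],(400,300))]))
E
```

```text
clock: 20.3
position: [455.5, 88.5, 284.5]
ee_rot: [-0.6, 0.8, -0.001, 0.003]
contact_force: [0.1, 1.4, -0.9]
gripper_width: 25.4
grasp_force: 0.0
clock: 20.8
position: [453.2, 88.3, 280.0]
ee_rot: [-0.601, 0.799, 0.0, -0.001]
contact_force: [0.1, -0.1, 0.6]
gripper_width: 25.1
grasp_force: 0.0
{30: 0, 35: 0, 40: 5, 45: 12, 50: 18, 55: 13, 60: 13, 65: 15, 70: 19, 75: 15, 80: 23, 85: 21, 90: 305, 95: 775, 100: 27, 105: 21, 110: 27, 115: 28, 120: 25, 125: 344, 130: 70}
[485.99629327  41.73854104 129.34683387] ((486.2611389160156, 41.143516540527344), (49.86289978027344, 36.19215393066406), 73.63023376464844)
```

View pics/end.png

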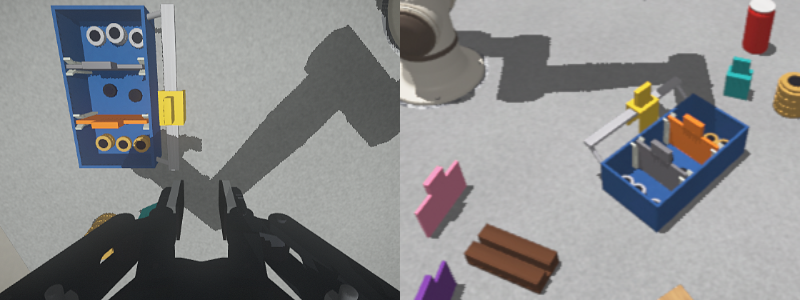

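The orange divider is fully down at (685,135), level with the grey one. The yellow tag sits squarely astride the rail at (645,105), well clear of the brackets, and the gripper is clear of everything.

```bash
python3 -c "
from bench import *
print(job_done())"
```

```text
the job is handed in; nothing more can be done
None
```

The orange divider is fully down in the free grooves, the yellow tag hangs astride the rail clear of its brackets, nothing else was touched, and the job was handed in at about 21 s of the 67 s allowed.

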